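Square a stoneware tile in the corner board, then centre it on the banding wheel

ROBOT

A 6-joint arm with a two-finger parallel gripper is mounted at the origin on the work surface. World frame = base frame: x ahead of the robot, y to its left, z up, the work surface at z = 0. Lengths are in m, angles in degrees, forces in N, time in s.
With the tool pointing down it reaches from about 0.325 to 0.775 m from the base axis. Payload 5.5 kg.
Tool frame: the origin (TCP) lies at the centre of the arm's flange, where the gripper is bolted on; the fingertips stand 182 mm ahead of it and the grasp point (between the pads) lies 163 mm ahead of it; z points along the fingers, y is the direction in which the jaws open and shut (so a half turn about z gives the same grasp; the last joint's range is limited). The gripper opens to 88 mm and grips with 3 to 60 N. Pads are 20 mm wide; open, the fingers measure 115 mm over their backs; the gripper's body (75 mm by 178 mm) begins 61 mm behind the grasp point.
Start: joints at [64.876, 5.22, 70.514, -0, 104.267, -3.249], TCP at [0.224, 0.557, 0.405] pointing down, gripper open.
Joint ranges: [-164.24, 164.24], [-49.07, 125.15], [9.68, 141.18], [-86.29, 266.29], [3.28, 154.24], [-151.56, 151.56]. Speed limits (degrees/s): [147.25, 147.25, 172.46, 180, 180, 180].

INTERFACE

Orientations are given as [roll, pitch, yaw] about the fixed x, y, z axes, in that order (R = Rz(yaw) Ry(pitch) Rx(roll)).
In Python, from station import r gives the robot as it stands. The module is installed in compiled form; this text tells all that it offers. Calls block until the motion is done:
- r.reach(position, orientation): joint-space move of the TCP to a pose.
- r.servo_line(position, rotation=None, speed=0.15): straight line of the TCP; rotation=None keeps the orientation; speed is the mean speed in m/s.
- r.move_joints(angles): joint-space move.
- r.let_go() and r.grab(squeeze=None): open the fingers fully, or close them until they stop; squeeze is the grip in N (None keeps the last).
- r.wait(seconds).
- r.inverse_kinematics(position, orientation): joint angles nearest the present ones, or None.
- r.sense(): the state.
- r.snapshot(name): name is "side" or "top" or "wrist"; returns a dict with "frame" (420x560x3 uint8, red, green, blue), "fx", "fy", "cx", "cy" (pixels), "R" (3x3) and "t" (3): a world point X has camera coordinates R X + t. Camera axes: x right, y down, z forward; pixel columns grow to the right and rows downward; lengths in m; the calibration is good to about 2 mm. A picture is of the moment at which its call begins. There is no depth.
A pose or a line that the arm cannot do raises r.IKError and nothing moves.
- r.hand_in(): hands the job in, once; it reports no verdict.
The state is a dict: "clock": time; "joints": joint angles; "joint_vel": joint speeds; "joint_torque": joint torques, N m; "tcp_pos": TCP position; "orientation": TCP orientation; "contact_force": force on the tool from outside, world axes, zero at the start; "torque": the same for the moment, N m; "opening": finger opening in m.
Only numpy, scipy, OpenCV 4.12 (cv2) and the standard library are available. Lean on these libraries where they do the work, as an engineer would, in place of code of your own. Each camera call takes 0.05 s, during which the arm holds its last target.

TASK

Slide the oblong bisque tile over the wooden squaring board, without lifting it, until it sits home in the fenced corner, its long side flush against the fence that has the finger gap and its short end flush against the other fence. Then pick it up there, lifting straight up, and lay it gently and flat on the middle of the banding wheel, and let go.

Things in the scene. Friction and masses are not known exactly. Their poses are not given: they have to be found in the camera images.
- tile_center (a point): Centre (half-way up) of the loose oblong tile, a flat beige fired-clay slab 110 x 50 x 14 mm, about 150 g, flat on the squaring board. x runs along its length, y across its width, z up. It is the only oblong one: a square (50 mm) and a round (54 mm) tile of the same clay and thickness on the board are bystanders.
- board_corner (a point): Inner corner of the squaring board, on its top face, where the inner faces of its two fences meet. x runs along the gapped fence, y along the other, both away from the corner over the board; z up. Tile at home: length along x, centre at x 55, y 25, z 7 mm, ready to be gripped across its width at the gap. The bystander tiles lie at x under 75, y over 105 mm.
- board: The fixed wooden squaring board, 18 mm thick (origin below board_corner on the table, same axes). Free top 300 mm along x, 230 along y. Two dark fences, 18 mm wide, 16 mm above the top, run the full sides; the one along x is open from x = 27 to 83 mm (finger gap, floor level with the top). The tile starts 50 mm or more from home in x and y, turned up to 20 degrees.
- wheel_top (a point): Centre of the top face of the fixed banding wheel, a round grey metal stand that does not turn: head 180 mm across with ring grooves and a dark centre dot, top face level, 55 mm above the table; z up.
Mind the look-alikes: they are no part of the job. Leave any blue look-alike of the part that bears tile_center alone. What is shaped like the part that bears wheel_top but pink is not meant.

How it is judged:
By the outcome, as a careful person would: the job done as asked, in the order asked, and still so for the second after the job is handed in, with the robot touching nothing.
It also fails if it takes over 61 s, if anything falls off the work surface, if the arm or the gripper's body presses on something with over 40 N, if the wrist force passes 120 N, or if a joint passes its speed limit or range.

## Working session

There is one attempt and no reset: what is moved stays moved. The work goes in short steps, each a Python script; the robot and the scene stay as the last script left them, time stands still between calls to the robot, and variables do not carry over. Pictures are saved under pics/ and viewed, and the job is handed in when it is done.

```bash
mkdir -p pics; cat > h.py <<'E'
import numpy as np, cv2, json
from station import r
def snap(n,f):
    s=r.snapshot(n); cv2.imwrite(f'pics/{f}.png',s['frame'][:,:,::-1]); 
    np.savez(f'pics/{f}.npz',**{k:np.array(v) for k,v in s.items()}); return s
def load(f): return dict(np.load(f'pics/{f}.npz'))
def unproj(s,u,v,z):
    R=np.array(s['R']);t=np.array(s['t'])
    d=R.T@np.array([(u-s['cx'])/s['fx'],(v-s['cy'])/s['fy'],1]);c=-R.T@t
    return c+d*(z-c[2])/d[2]
def proj(s,X):
    p=np.array(s['R'])@np.array(X)+np.array(s['t']);return np.array([s['fx']*p[0]/p[2]+s['cx'],s['fy']*p[1]/p[2]+s['cy']])
def crop(f,u0,v0,u1,v1,k,o):
    im=cv2.imread(f'pics/{f}.png')[v0:v1,u0:u1];cv2.imwrite(f'pics/{o}.png',cv2.resize(im,None,fx=k,fy=k,interpolation=cv2.INTER_CUBIC))
E
python3 - <<'E'
from h import *
for n in('top','side','wrist'):
    s=snap(n,n+'0'); print(n,s['fx'],s['cx'],s['cy'],-np.array(s['R']).T@np.array(s['t']))
print(r.sense())
E
```

```text
top 435.478018641923 284.2863952717264 215.99668068089605 [ 0.32397038 -0.02617724  1.0860314 ]
side 420.86249784963064 279.7900899930383 207.27649509848885 [ 0.39067905 -0.85401109  0.95874139]
wrist 323.80261553260846 277.5545382440154 211.0788337097644 [0.15963943 0.58253847 0.38240342]
{'clock': 0.15, 'joints': array([ 6.48767009e+01,  5.25321475e+00,  7.05636499e+01,  4.63803330e-04,
        1.04267717e+02, -3.24895745e+00]), 'joint_vel': array([ 0.00117605, -0.04553193, -0.26302446, -0.05808017,  0.01351347,
       -0.05295777]), 'joint_torque': array([ 1.94711065e-03, -4.47042990e+01, -4.06908703e+01,  6.99398085e-02,
        2.74248939e-02, -1.20122877e-04]), 'tcp_pos': array([0.22356763, 0.55684556, 0.40378974]), 'orientation': array([-1.79915580e+02, -5.24255881e-03,  1.58125768e+02]), 'contact_force': array([-0.00343126, -0.35124604, -0.51758548]), 'torque': array([0.03418291, 0.01897119, 0.01301605]), 'opening': 0.08794362767932722}
```

View pics/top0.png

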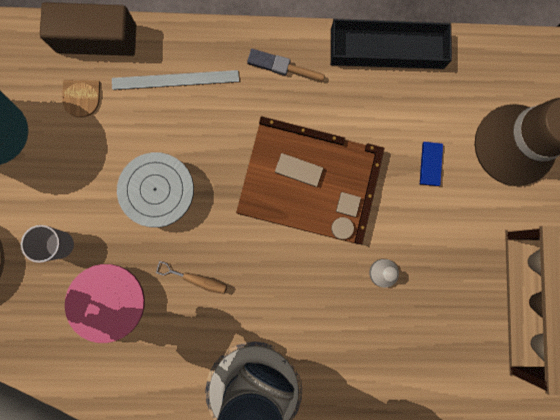

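View pics/side0.png

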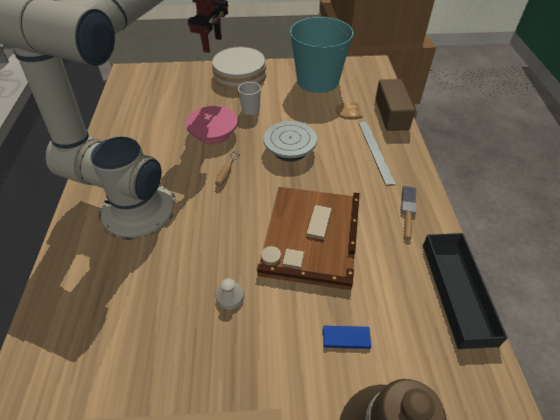

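View pics/wrist0.png

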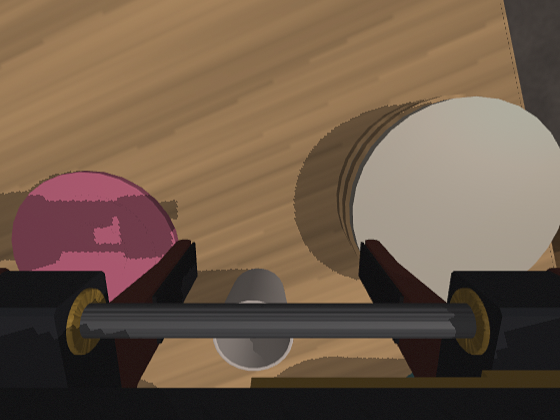

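Top view: the oblong beige tile on the board is at (300,169). The blue look-alike at (431,164) is off the board, so it's excluded. The grey grooved wheel is at (155,189), and the pink one at (105,303) is excluded. The board corner is at about (372,152), and the square and round tiles are at (348,203) and (343,229). I'll check an enlarged crop.

```bash
python3 - <<'E'
from h import *
crop('top0',230,110,390,250,5,'c1'); crop('top0',110,145,200,235,6,'c2')
E
```

```text
(no output)
```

View pics/c1.png

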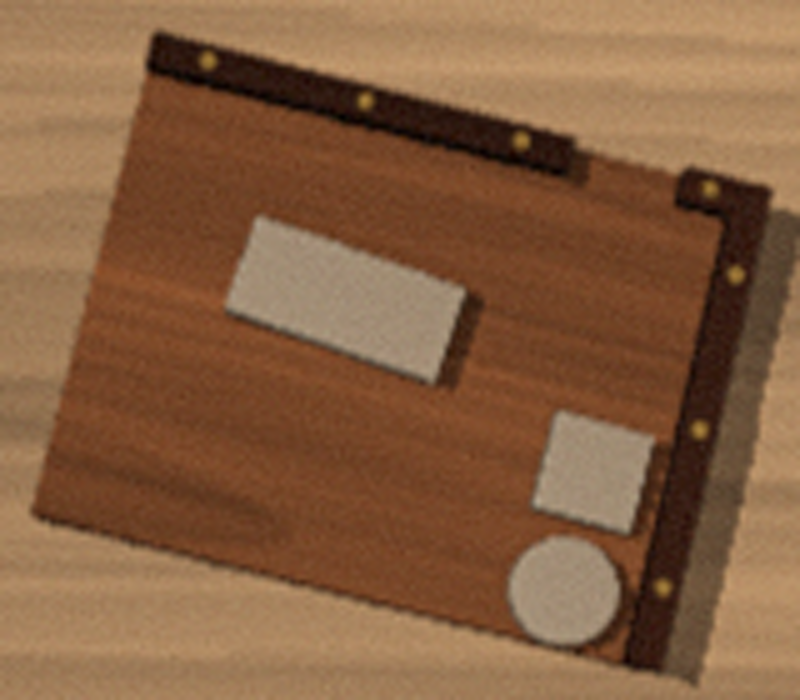

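View pics/c2.png

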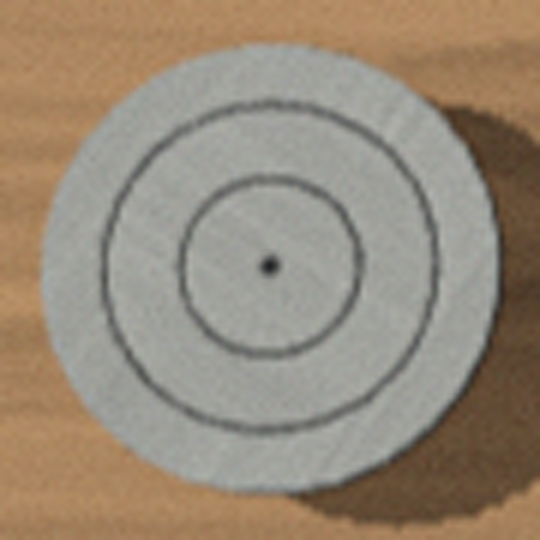

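```bash
cat > fit.py <<'E'
from h import *
from scipy.optimize import least_squares
def pose(p,pts): 
    c,s=np.cos(p[2]),np.sin(p[2]);pts=np.array(pts)
    return np.c_[p[0]+c*pts[:,0]-s*pts[:,1],p[1]+s*pts[:,0]+c*pts[:,1],pts[:,2]]
def fit(s,pts,uv,p0,n=3):
    f=lambda p:(np.array([proj(s,X) for X in pose(p,pts)])-uv).ravel()
    o=least_squares(f,p0,loss='soft_l1'); return o.x,o.fun.reshape(-1,2)
def uv(xy,k,o): return (np.array(xy)+.5)/k-.5+np.array(o)
E
python3 - <<'E'
from fit import *
s=load('top0')
P=np.array([(-18,-18,34),(300,-18,34),(0,230,34),(83,-18,34),(27,-18,34),(27,0,34),(0,0,34),(300,230,18),(-18,230,34)])/1000
c=[(770,188),(155,32),(627,660),(573,137),(683,168),(676,203),(720,220),(35,515),(656,668)]
a=unproj(s,374,154,.034)
best=None
for th in np.arange(0,6.28,.5):
    x,f=fit(s,P,uv(c,5,(230,110)),[a[0],a[1],th])
    if best is None or abs(f).sum()<abs(best[1]).sum(): best=(x,f)
b,f=best; b[2]=np.arctan2(np.sin(b[2]),np.cos(b[2]));print('board',b,np.degrees(b[2]));print(f.round(2))
T=np.array([(55,25,32),(-55,25,32),(-55,-25,32),(55,-25,32)])/1000
tc=[(258,215),(467,290),(436,384),(226,310)]
ctr=unproj(s,300,169,.032)
best=None
for th in np.arange(0,3.2,.4):
    x,f=fit(s,T,uv(tc,5,(230,110)),[ctr[0],ctr[1],b[2]+th-1])
    if best is None or abs(f).sum()<abs(best[1]).sum(): best=(x,f)
t,f=best;print('tile',t,f.round(2))
c_,s_=np.cos(b[2]),np.sin(b[2]);d=t[:2]-b[:2]
print('tile in board mm',1000*np.array([c_*d[0]+s_*d[1],-s_*d[0]+c_*d[1]]),'rel deg',np.degrees(t[2]-b[2])%180)
u=uv((269,265),6,(110,145)); print('wheel',unproj(s,*u,.055))
for q in [(600,470),(565,590)]:
    p=unproj(s,*uv(q,5,(230,110)),.032)[:2]-b[:2]; print(1000*np.array([c_*p[0]+s_*p[1],-s_*p[0]+c_*p[1]]))
np.savez('est.npz',b=b,t=t)
E
```

```text
board [ 0.58329884 -0.28701811  1.34333367] 76.96734966394861
[[ 0.28  0.02]
 [-0.94 -0.39]
 [-0.65  0.84]
 [ 0.34  0.21]
 [ 0.17 -0.44]
 [-0.05 -0.55]
 [ 1.68 -1.27]
 [-1.74  0.36]
 [ 0.71  1.04]]
tile [ 0.53718198 -0.0982737   1.93528061] [[  0.26  33.34]
 [  0.42   3.51]
 [ -0.4  -34.1 ]
 [ -0.27  -4.65]]
tile in board mm [173.48303378  87.49201257] rel deg 33.91606150496962
wheel [0.4770526  0.24538582 0.055     ]
[ 32.60068584 140.05932678]
[ 35.8084527  201.65155815]
```

```bash
python3 - <<'E'
from fit import *
s=load('top0')
P=np.array([(-18,-18,34),(300,-18,34),(0,230,18),(83,-18,34),(27,-18,34),(0,0,18),(300,230,18),(-18,230,34)])/1000
c=[(770,188),(155,32),(627,660),(573,137),(683,168),(720,220),(35,515),(656,668)]
b,f=fit(s,P,uv(c,5,(230,110)),[.583,-.287,1.343]);print('board',b,np.degrees(b[2]));print(f.round(2))
T=np.array([(55,25,32),(-55,25,32),(-55,-25,32),(55,-25,32)])/1000
tc=[(226,310),(436,384),(467,290),(258,215)]
ctr=unproj(s,300,169,.032)
t,f=fit(s,T,uv(tc,5,(230,110)),[ctr[0],ctr[1],b[2]-.1]);print('tile',t,f.round(2))
c_,s_=np.cos(b[2]),np.sin(b[2]);d=t[:2]-b[:2]
print('tile in board mm',1000*np.array([c_*d[0]+s_*d[1],-s_*d[0]+c_*d[1]]),'rel deg',np.degrees(t[2]-b[2]))
np.savez('est.npz',b=b,t=t,w=[.4771,.2454])
im=cv2.imread('pics/top0.png')[110:250,230:390];im=cv2.resize(im,None,fx=5,fy=5)
def L(A):
    q=np.array([((proj(s,X)-(230,110)+.5)*5-.5) for X in A]).astype(int);cv2.polylines(im,[q.reshape(-1,1,2)],False,(0,255,0),1)
L(pose(b,np.array([(300,0,18),(0,0,18),(0,230,18)])/1e3));L(pose(b,np.array([(300,-18,34),(-18,-18,34),(-18,230,34)])/1e3))
L(pose(t,T))
cv2.imwrite('pics/ov.png',im)
# hover poses
for nm,bp in [('tile',None)]:
    print(r.inverse_kinematics([t[0],t[1],.35],[180,0,np.degrees(t[2])]))
E
```

```text
board [ 0.58435016 -0.28754266  1.34707082] 77.18147265437901
[[ 0.47 -0.42]
 [-0.86 -0.38]
 [-1.39  0.69]
 [ 0.5  -0.09]
 [ 0.34 -0.82]
 [ 0.32 -0.17]
 [-1.29  0.47]
 [ 1.28  0.66]]
tile [ 0.53594506 -0.09816212  1.25131132] [[-0.31 -0.05]
 [-0.02  0.03]
 [ 0.31 -0.08]
 [ 0.02  0.1 ]]
tile in board mm [173.92139363  89.2154228 ] rel deg -5.486615058305879
[-1.39567417e+01 -3.52722159e+00  8.48721388e+01 -2.54444375e-14
  9.86550828e+01  4.34840068e+00]
```

View pics/ov.png

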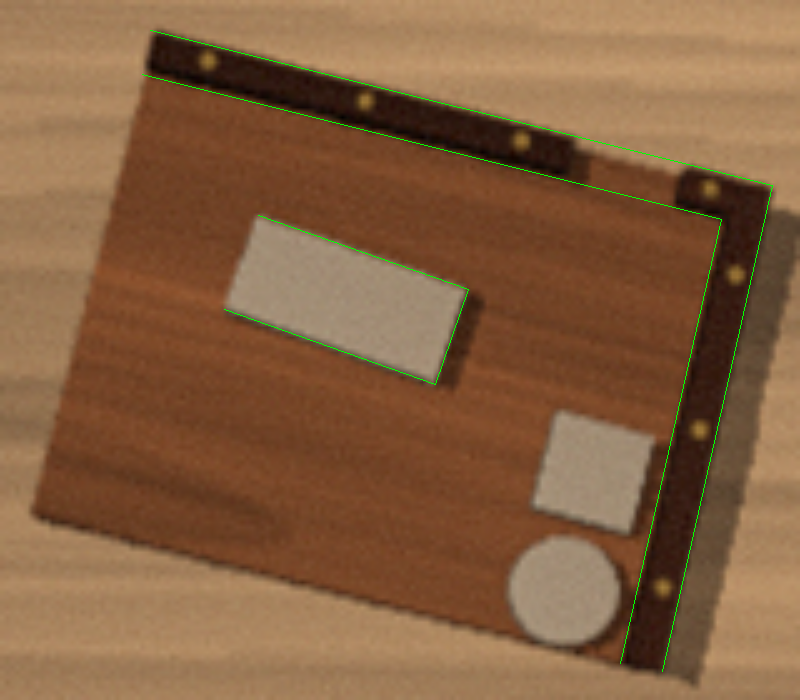

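The overlay fits the board and tile well. I'll hover above the tile and refine both with the wrist camera.

```bash
python3 - <<'E'
from fit import *
e=np.load('est.npz');t=e['t']
r.reach([t[0],t[1],.36],[180,0,np.degrees(t[2])])
s=snap('wrist','w1');st=r.sense();print(st['clock'],st['tcp_pos'],st['orientation'])
E
```

```text
2.775 [ 0.536122   -0.09742294  0.36008098] [ 1.79992216e+02 -1.11742339e-02  7.17756222e+01]
```

View pics/w1.png

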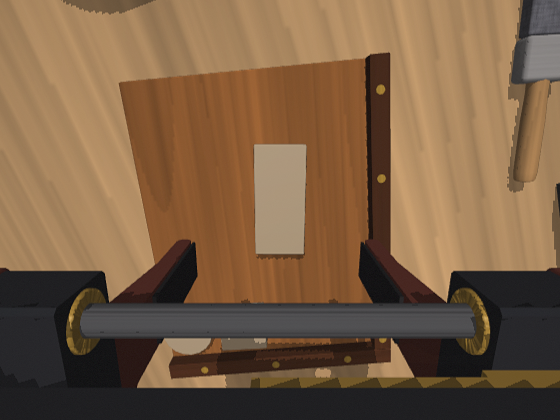

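The wrist view shows the tile at (254–306, 144–254), centred between the fingers, with the gapped fence on the right. I'll zoom in to read edges.

```bash
python3 - <<'E'
from h import *
crop('w1',240,130,320,265,4,'w1a'); crop('w1',340,40,400,300,3,'w1b');crop('w1',150,310,410,390,3,'w1c')
a=[cv2.imread(f'pics/w1{c}.png') for c in 'ab']
h=max(x.shape[0] for x in a);cv2.imwrite('pics/w1ab.png',np.hstack([cv2.copyMakeBorder(x,0,h-x.shape[0],0,0,0) for x in a])[:600] if h<=600 else np.hstack([cv2.copyMakeBorder(x,0,h-x.shape[0],0,0,0) for x in a])[:600])
E
```

```text
(no output)
```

View pics/w1ab.png

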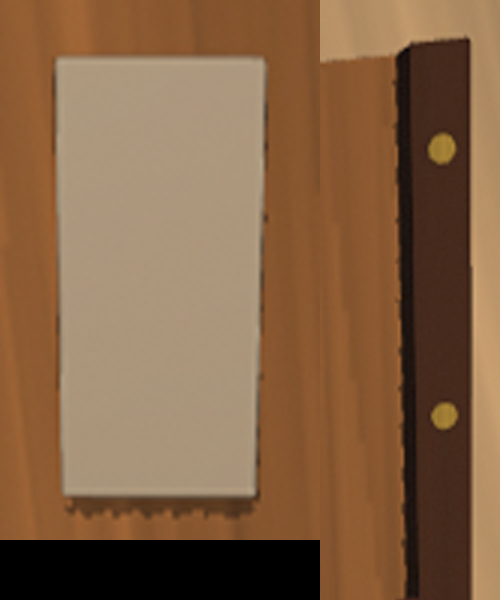

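View pics/w1c.png

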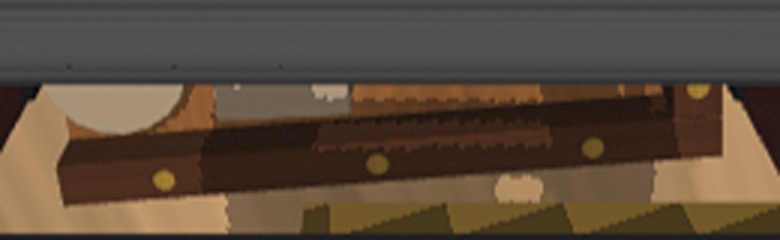

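```bash
python3 - <<'E'
from fit import *
s=load('w1');e=np.load('est.npz')
P=np.array([(300,0,34),(300,-18,34),(-18,-18,34),(-18,230,34),(300,230,18)])/1000
c=np.vstack([uv([(92,44),(150,38)],3,(340,40)),uv([(721,156),(64,206)],3,(150,310)),[[120,82]]])
b,f=fit(s,P,c,e['b']);print('board',b,np.degrees(b[2]),np.degrees(e['b'][2]),e['b']);print(f.round(2))
T=np.array([(55,25,32),(55,-25,32),(-55,-25,32),(-55,25,32)])/1000
t,f=fit(s,T,uv([(55,57),(266,57),(257,497),(64,496)],4,(240,130)),e['t']);print('tile',t,f.round(2),e['t'])
c_,s_=np.cos(b[2]),np.sin(b[2]);d=t[:2]-b[:2]
print('tile in board mm',1000*np.array([c_*d[0]+s_*d[1],-s_*d[0]+c_*d[1]]),'rel deg',np.degrees(t[2]-b[2]))
np.savez('est2.npz',b=b,t=t,w=e['w'])
E
```

```text
board [ 0.58435699 -0.29158225  1.34028441] 76.79263979715486 77.18147265437901 [ 0.58435016 -0.28754266  1.34707082]
[[-0.07 -0.26]
 [ 1.52 -0.27]
 [ 1.13  1.95]
 [-0.75  1.72]
 [-3.14 -0.32]]
tile [ 0.53786708 -0.09935292  1.25284836] [[-0.5  -0.27]
 [ 0.58 -0.32]
 [ 0.46  0.25]
 [-0.55  0.54]] [ 0.53594506 -0.09816212  1.25131132]
tile in board mm [176.52295268  89.1800097 ] rel deg -5.009716178831614
```

```bash
python3 - <<'E'
from fit import *
y=71.75
r.servo_line([.5369,-.0988,.23],[180,0,y],speed=.15)
r.servo_line([.5369,-.0988,.202],speed=.05)
f0=r.sense()
print(f0['clock'],f0['tcp_pos'],f0['contact_force'].round(2))
r.grab(5)
f=r.sense();print(f['clock'],f['tcp_pos'],f['orientation'],f['contact_force'].round(2),f['opening'])
snap('wrist','w2');snap('side','s2')
E
```

```text
4.5 [ 0.53691624 -0.09880457  0.201918  ] [ 0.91 -1.12 -0.08]
5.1667 [ 0.53694036 -0.09878673  0.20208412] [1.79985626e+02 8.92867378e-06 7.17524143e+01] [-0.08 -0.88 -0.08] 0.04988945156724991
```

View pics/w2.png

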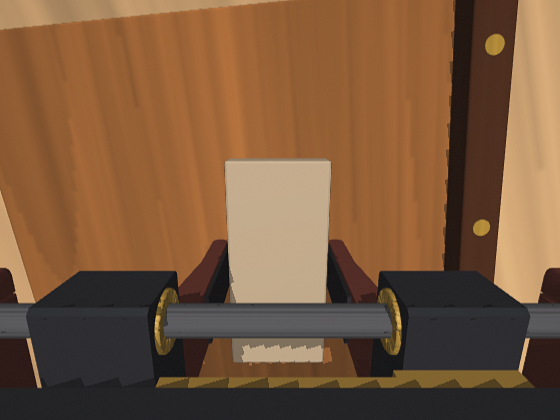

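Firm grip at 49.9 mm. Next I drag it flat to just short of home, turning it square on the way.

```bash
cat >> fit.py <<'E'
B=np.array([.58435,-.2896,np.radians(76.95)]);YB=76.95
def bw(x,y,z): return list(pose(B,[(x/1e3,y/1e3,z)])[0])
def wb(p): 
    c,s=np.cos(B[2]),np.sin(B[2]);d=np.array(p[:2])-B[:2];return 1e3*np.array([c*d[0]+s*d[1],-s*d[0]+c*d[1]])
def fb(f): 
    c,s=np.cos(B[2]),np.sin(B[2]);return np.array([c*f[0]+s*f[1],-s*f[0]+c*f[1],f[2]])
def show(tag=''):
    s=r.sense();print(tag,round(s['clock'],2),'board',wb(s['tcp_pos']).round(2),'z',round(s['tcp_pos'][2],4),'yaw',s['orientation'][2].round(2),'F',fb(s['contact_force']).round(2),'op',s['opening'].round(4));return s
E
python3 - <<'E'
from fit import *
show()
r.servo_line(bw(65,34,.2018),[180,0,YB],speed=.06)
show()
snap('wrist','w3');snap('top','t3');crop('t3',300,110,390,200,6,'t3c')
E
```

```text
Traceback (most recent call last):
  File "fit.py", line 17, in show
    s=r.sense();print(tag,round(s['clock'],2),'board',wb(s['tcp_pos']).round(2),'z',round(s['tcp_pos'][2],4),'yaw',s['orientation'][2].round(2),'F',fb(s['contact_force']).round(2),'op',s['opening'].round(4));return s
                                                                                                                                                                                         ^^^^^^^^^^^^^^^^^^
AttributeError: 'float' object has no attribute 'round'
```

```bash
sed -i "s/s\['opening'\].round(4)/round(float(s['opening']),4)/" fit.py
python3 - <<'E'
from fit import *
show()
r.servo_line(bw(65,34,.2018),[180,0,YB],speed=.06)
show()
snap('wrist','w3');snap('top','t3');crop('t3',300,110,390,200,6,'t3c')
E
```

```text
5.27 board [175.16  89.29] z 0.202 yaw 71.75 F [-0.28  0.38  0.82] op 0.0503
 7.47 board [65.05 33.89] z 0.2021 yaw 76.97 F [2.18 1.66 4.47] op 0.0499
```

View pics/w3.png

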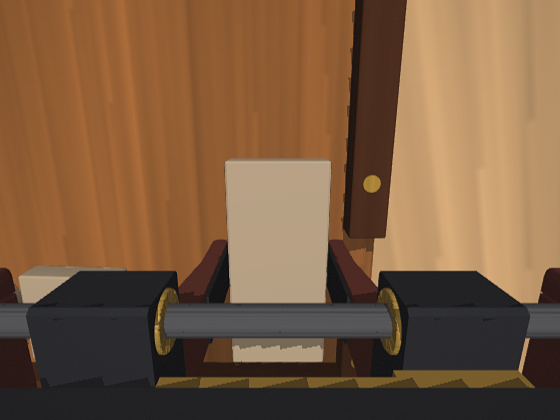

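View pics/t3c.png

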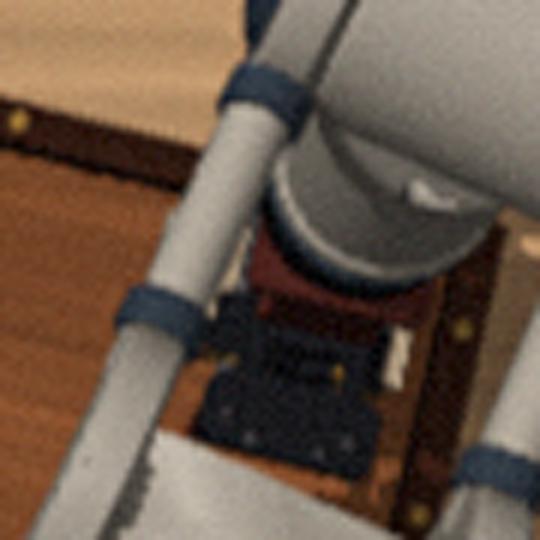

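Tile is gripped and still pressed lightly onto the board (Fz +4 N), about 9 mm short of each fence. Now I feel for the end fence with the grip, then the gapped fence.

```bash
python3 - <<'E'
from fit import *
def feel(ax,x,y,n,thr,step=1.0):
    f0=fb(r.sense()['contact_force'])
    for i in range(n):
        if ax==0:x-=step
        else:y-=step
        r.servo_line(bw(x,y,.2019),speed=.02)
        s=r.sense();f=fb(s['contact_force'])
        print(round(s['clock'],2),x,y,wb(s['tcp_pos']).round(2),f.round(1))
        if f[ax]>thr: break
    return x,y
x,y=feel(0,65,34,15,6)
show()
E
```

```text
7.83 64.0 34 [64.   33.87] [1.9 0.5 4.8]
8.07 63.0 34 [62.95 33.89] [ 1.6 -0.5  4.2]
8.32 62.0 34 [61.95 33.93] [ 2.8 -0.1  5.3]
8.57 61.0 34 [60.96 33.94] [ 2.7 -0.1  5.3]
8.82 60.0 34 [59.98 33.95] [2.9 0.6 4.8]
9.07 59.0 34 [58.96 33.94] [ 3.  -0.2  4.4]
9.32 58.0 34 [57.96 33.94] [ 1.5 -1.   5. ]
9.57 57.0 34 [56.98 33.92] [3.4 0.8 6. ]
9.82 56.0 34 [55.95 33.94] [ 2.9 -0.6  5.3]
10.07 55.0 34 [54.97 33.94] [2.3 0.6 6.2]
10.32 54.0 34 [54.29 33.93] [ 5.4 -0.2  4.7]
10.57 53.0 34 [53.39 33.92] [ 4.4 -1.1  4.6]
10.82 52.0 34 [52.5  33.92] [ 6.2 -2.4  3.1]
 10.82 board [52.5  33.92] z 0.2015 yaw 76.97 F [ 6.23 -2.44  3.07] op 0.0502
```

```bash
python3 - <<'E'
from fit import *
x,y=52.5,34
for i in range(15):
    y-=1
    r.servo_line(bw(x,y,.2019),speed=.025)
    s=r.sense();f=fb(s['contact_force'])
    print(round(s['clock'],2),y,wb(s['tcp_pos']).round(2),f.round(1),round(s['orientation'][2],2))
    if f[1]>9: break
r.let_go();show('open')
snap('wrist','w4')
E
```

```text
11.07 33 [52.63 33.41] [4.6 2.4 4.5] 76.95
11.32 32 [52.53 32.7 ] [4.  5.1 5.6] 76.94
11.57 31 [52.47 31.8 ] [4.2 4.4 5.4] 76.94
11.82 30 [52.45 30.81] [4.5 4.9 6.5] 76.94
12.07 29 [52.46 29.82] [4.6 5.  5.2] 76.94
12.32 28 [52.45 28.8 ] [4.  5.5 5.4] 76.94
12.57 27 [52.43 27.81] [2.7 5.2 5.8] 76.94
12.82 26 [52.42 26.8 ] [3.2 5.  5.1] 76.94
13.07 25 [52.41 25.8 ] [3.5 4.8 5.2] 76.94
13.32 24 [52.42 24.79] [2.7 4.5 5.4] 76.94
13.57 23 [52.39 23.83] [3.8 4.8 5.3] 76.93
13.82 22 [52.21 23.37] [3.2 7.2 5.7] 76.92
14.07 21 [52.12 22.66] [2.5 9.9 5.7] 76.92
open 14.82 board [52.49 20.97] z 0.2019 yaw 76.95 F [-0.23  0.03  0.39] op 0.0878
```

View pics/w4.png

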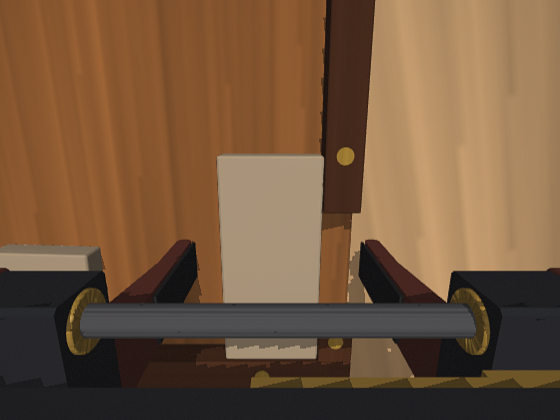

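The tile now looks flush along the gapped fence. I'll seat it by pressing with the open finger toward the gapped fence, then with closed fingertips on the far short end.

```bash
python3 - <<'E'
from fit import *
r.servo_line(bw(54.5,20.5,.2019),[180,0,YB],speed=.04)
r.servo_line(bw(54.5,7,.2019),speed=.06)
y=7;f0=fb(r.sense()['contact_force']);print(f0)
for i in range(9):
    y-=1
    r.servo_line(bw(54.5,y,.2019),speed=.03)
    s=r.sense();f=fb(s['contact_force'])-f0
    print(round(s['clock'],2),y,wb(s['tcp_pos']).round(2),f.round(1),round(s['orientation'][2],2))
    if f[1]>8: break
# back off, rise, go to far end, closed
r.servo_line(bw(54.5,20.5,.2019),speed=.08)
r.servo_line(bw(54.5,22,.26),speed=.15)
r.grab(5)
r.servo_line(bw(135,24,.26),speed=.15)
r.servo_line(bw(135,24,.2025),speed=.08)
show()
snap('wrist','w5')
E
```

```text
[-0.14710271 -0.29419459  0.21354825]
15.74 6 [54.47  6.08] [-0.2  0.9 -1.4] 76.95
15.99 5 [54.49  5.36] [0.2 4.8 1.5] 76.95
16.24 4 [54.43  4.89] [0.1 8.7 3.4] 76.94
 20.02 board [135.03  23.89] z 0.2026 yaw 76.95 F [0.01 0.62 0.71] op 0.0007
```

View pics/w5.png

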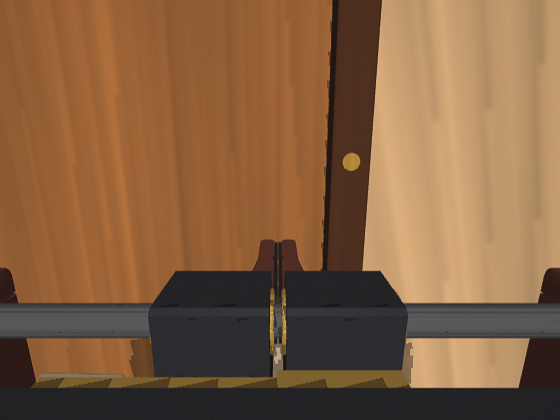

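```bash
python3 - <<'E'
from fit import *
x=123
r.servo_line(bw(x,24,.2025),speed=.06)
f0=fb(r.sense()['contact_force']);print(f0)
for i in range(10):
    x-=1
    r.servo_line(bw(x,24,.2025),speed=.03)
    s=r.sense();f=fb(s['contact_force'])-f0
    print(round(s['clock'],2),x,wb(s['tcp_pos']).round(2),f.round(1),round(s['orientation'][2],2))
    if f[0]>8: break
r.servo_line(bw(128,24,.2025),speed=.1)
r.servo_line(bw(128,24,.26),speed=.15)
r.let_go()
r.servo_line(bw(54.6,24.3,.26),speed=.15)
show()
s=snap('wrist','w6')
crop('w6',190,90,390,240,4,'w6c')
E
```

```text
[-0.1065772  -0.01790546 -0.07319609]
20.68 122 [122.03  23.99] [-0.9  0.5 -0.2] 76.95
20.93 121 [121.06  24.  ] [ 0.9 -0.1 -0.3] 76.96
21.18 120 [120.01  24.  ] [0.  0.1 0.3] 76.95
21.43 119 [119.65  23.99] [4.8 0.1 1.5] 76.98
21.68 118 [119.34  23.99] [8.7 0.3 0.5] 77.01
 24.48 board [54.73 24.32] z 0.2599 yaw 76.92 F [-0.35  0.03  0.01] op 0.0881
```

View pics/w6.png

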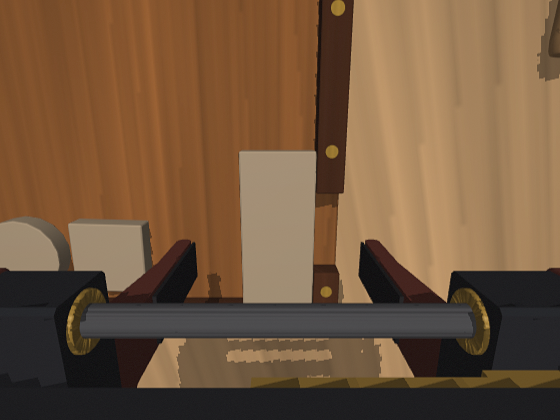

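View pics/w6c.png

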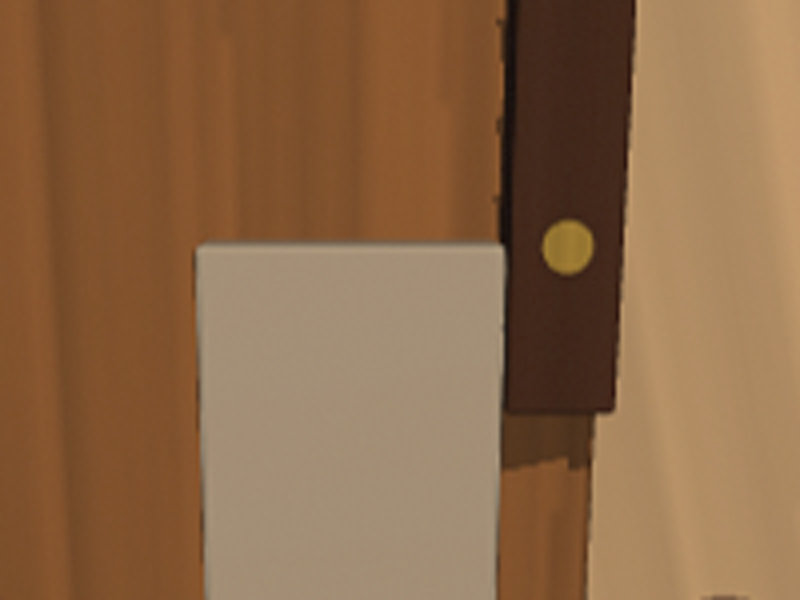

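```bash
python3 - <<'E'
from fit import *
snap('side','s6');crop('s6',250,180,370,290,6,'s6c')
snap('top','t6');crop('t6',300,110,390,200,6,'t6c')
E
```

```text
(no output)
```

View pics/s6c.png

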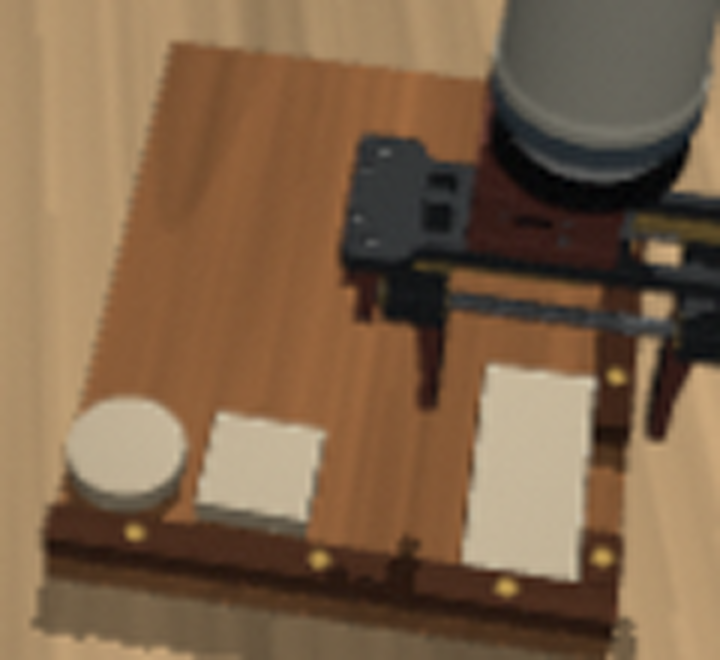

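View pics/t6c.png

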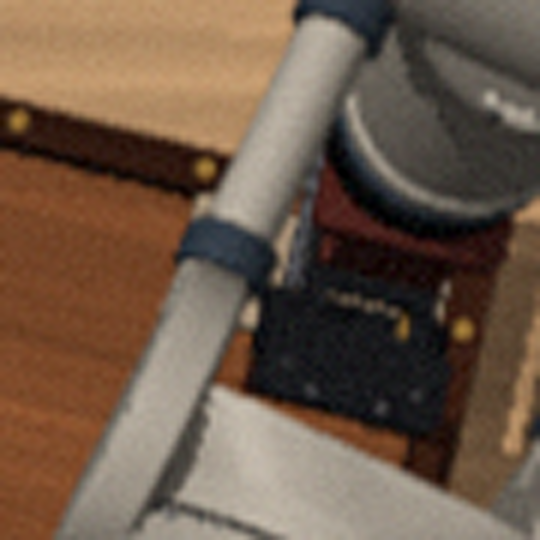

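The side view shows the tile home in the corner, short end against the end fence (left of (585,580) in the crop) and long side against the gapped fence. The bystanders haven't moved. Next: grip and lift straight up.

```bash
python3 - <<'E'
from fit import *
r.servo_line(bw(54.6,24.3,.215),[180,0,YB],speed=.12)
r.servo_line(bw(54.6,24.3,.202),speed=.04)
show('down')
r.grab(15);show('grip')
r.servo_line(bw(54.6,24.3,.23),speed=.05)
show('up');r.servo_line(bw(54.6,24.3,.34),speed=.15)
w=[.4771,.2454]
for yw in (76.95,): print(r.inverse_kinematics([*w,.33],[180,0,yw]))
snap('wrist','w7');snap('side','s7')
E
```

```text
down 25.62 board [54.59 24.38] z 0.2017 yaw 76.95 F [-0.32 -0.45  0.3 ] op 0.0873
grip 26.3 board [54.6  24.44] z 0.2021 yaw 76.95 F [0.04 1.72 1.6 ] op 0.0497
up 27.01 board [54.61 24.34] z 0.23 yaw 76.95 F [ 0.35  0.17 -1.46] op 0.0497
[ 2.35859703e+01 -4.70310137e+00  8.80156346e+01 -2.54444375e-14
  9.66874667e+01  3.66359703e+01]
```

View pics/w7.png

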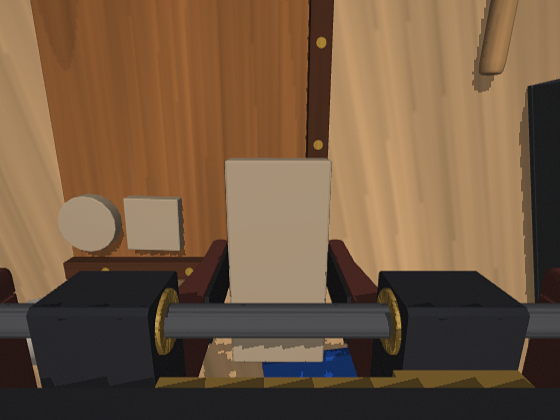

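Tile lifted, with about 1.5 N on the wrist. Moving to hover over the wheel.

```bash
python3 - <<'E'
from fit import *
w=[.4771,.2454]
r.servo_line([w[0]-.01,w[1]-.09,.34],[180,0,76.95],speed=.2)   # wheel centre visible ahead of tile
show();s=snap('wrist','w8');print(proj(s,[*w,.055]))
E
```

```text
30.14 board [406.54 214.39] z 0.3399 yaw 76.89 F [-0.29 -0.15 -0.52] op 0.0498
[263.0369246   97.73593034]
```

View pics/w8.png

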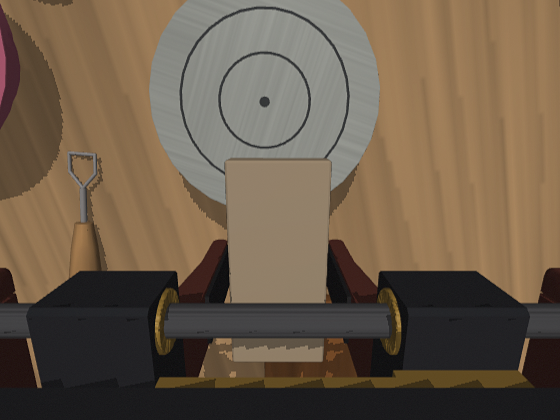

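The wheel dot is at (264.5,101.5) against a predicted (263,98), about 3 mm off, so I'll average the two estimates.

```bash
python3 - <<'E'
from fit import *
s=load('w8');p=unproj(s,264.5,101.5,.055);print(p)
w=(p[:2]+[.4771,.2454])/2;print(w)
r.servo_line([*w,.34],[180,0,76.95],speed=.12)
r.servo_line([*w,.255],speed=.12)
r.servo_line([*w,.2415],speed=.04)
f0=r.sense()['contact_force'];z=.2415;print(f0)
for i in range(12):
    z-=.0005
    r.servo_line([*w,z],speed=.01)
    q=r.sense();print(round(q['clock'],2),q['tcp_pos'].round(4),(q['contact_force']-f0).round(2))
    if q['contact_force'][2]-f0[2]>2.5: break
snap('side','s9');crop('s9',240,90,340,190,6,'s9c');snap('wrist','w9')
E
```

```text
[0.47754419 0.24246578 0.055     ]
[0.47732209 0.24393289]
[-0.21638698  0.36649977 -1.18518516]
32.67 [0.4774 0.244  0.2412] [-0.36 -0.81  0.59]
32.92 [0.4773 0.2439 0.2405] [ 0.36 -1.37  1.25]
33.17 [0.4773 0.2439 0.2399] [ 0.09 -1.12  0.39]
33.42 [0.4773 0.2439 0.2394] [ 0.08 -0.23 -0.48]
33.67 [0.4774 0.2439 0.239 ] [ 0.63 -0.33 -0.17]
33.92 [0.4773 0.2439 0.239 ] [-1.44 -1.76  4.4 ]
```

View pics/s9c.png

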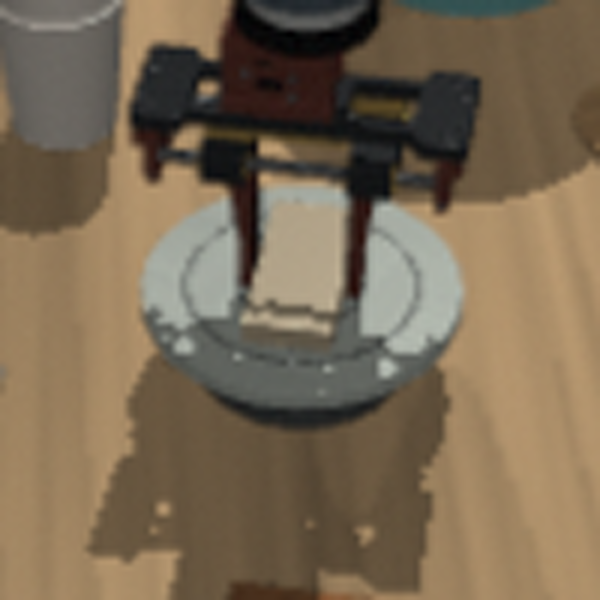

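View pics/w9.png

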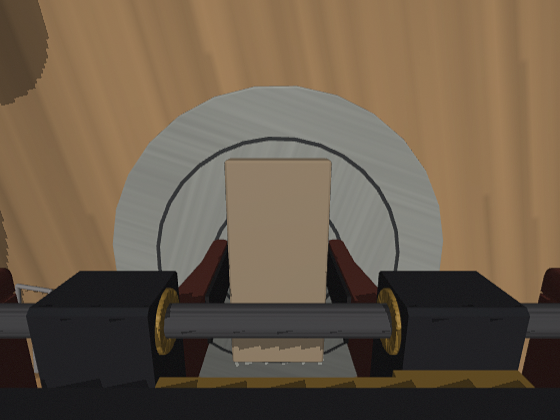

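Contact with the wheel at the predicted height, and the tile is centred in the rings. Now release, rise straight up, back away, and look.

```bash
python3 - <<'E'
from fit import *
p=r.sense()['tcp_pos']
r.let_go();show()
r.servo_line([p[0],p[1],.27],speed=.06)
r.servo_line([p[0],p[1],.36],speed=.15)
r.reach([.45,-.12,.40],[180,0,76.95])
show()
snap('top','t10');crop('t10',90,90,400,270,2.5,'t10a');crop('t10',110,145,200,235,6,'t10c')
snap('side','s10');crop('s10',240,90,340,190,6,'s10c')
E
```

```text
34.77 board [495.58 224.72] z 0.2385 yaw 76.95 F [-0.02 -1.6  -0.16] op 0.0876
 37.58 board [135.53 169.05] z 0.3996 yaw 77.0 F [ 0.16 -0.12  0.09] op 0.0876
```

View pics/t10c.png

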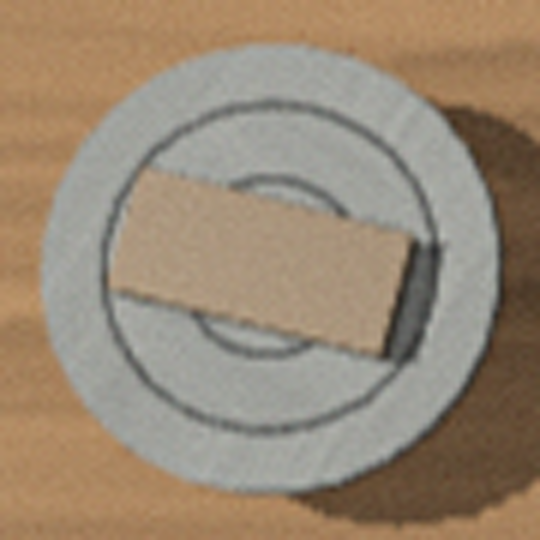

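View pics/s10c.png

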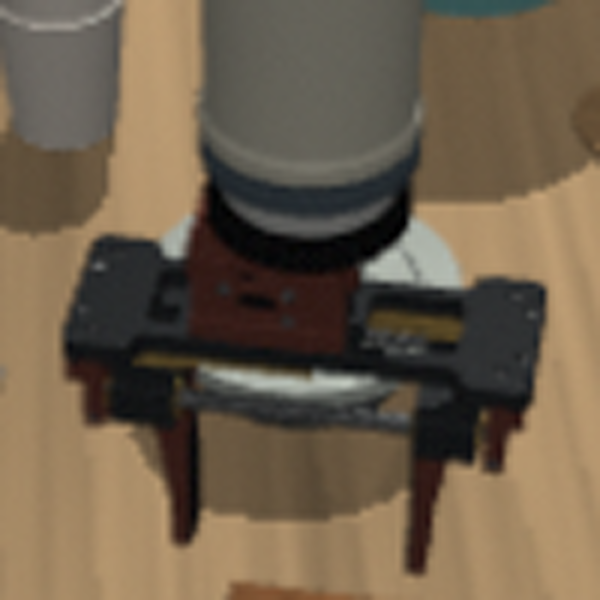

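The tile centre at (265,263) in the crop against the dot at (269,265) puts it within about 2 mm. It lies flat and the gripper is clear.

```bash
python3 - <<'E'
from h import *
r.wait(.3);print(r.sense()['clock']);print(r.hand_in())
E
```

```text
37.975
the job is handed in; nothing more can be done
None
```

The tile is lying flat on the middle of the banding wheel with the gripper well clear. I handed the job in at 38.0 s of the 61 s allowed.

- **Sliding home:** I gripped the tile lightly across its width and dragged it along the board into the fenced corner, with a slight downward press throughout. I then pressed it at about 9 N against each fence. The contact positions agreed to about 1 mm, and the wrist and side views showed it flush on both fences.
- **Placing:** I gripped it at the finger gap, lifted it straight up and lowered it onto the grey wheel until I felt contact at about 4 N, then released it.
- **Last checks:** The top view puts the tile centre within about 2 mm of the wheel's centre dot. My final side picture did not help, because the arm blocked the tile.
- **Disagreements:** The top and wrist cameras differed by about 3–4 mm on the board corner and 3 mm on the wheel centre. I settled the first by touch and averaged the second.

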